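# Lock the oval hat rest into the bench bayonet socket

## Robot

A 6-joint arm with a two-finger parallel gripper is mounted at the origin on the work surface. World frame = base frame: x ahead of the robot, y to its left, z up, the work surface at z = 0. Lengths are in m, angles in rad, forces in N, time in s.
With the tool pointing down it reaches from about 0.375 to 0.975 m from the base axis. Payload 3.8 kg.
Tool frame: the origin (TCP) lies midway between the tips of the shut fingers; the grasp point (between the pads) lies 19 mm behind it; z points along the fingers, y is the direction in which the jaws open and shut (so a half turn about z gives the same grasp; the last joint's range is limited). The gripper opens to 85 mm and grips with 20 to 120 N. Pads are 22 mm wide; open, the fingers measure 114 mm over their backs; the gripper's body (76 mm by 85 mm) begins 54 mm behind the grasp point. The pads swing forward as they close: fully open they stand 13 mm farther back than shut.
Start: joints at [-1.374, 0.264, 1.604, -0, 1.274, -0.037], TCP at [0.156, -0.657, 0.231] pointing down, gripper open.
Joint ranges: [-2.63, 2.63], [-0.94, 2.18], [0.31, 2.57], [-1.31, 4.45], [0, 2.66], [-2.55, 2.55]. Speed limits (rad/s): [2.57, 2.57, 3.14, 3.14, 3.14, 3.14].

## Interface

Orientations are given as a rotation vector (axis times angle).
In Python, from workcell import bot gives the robot as it stands.
- The arm moves only by the tool arm_command, never from a script. Its argument "targets" is text: rows parted by semicolons, each of 7 numbers parted by spaces: the shift along the tool's x, y, z in mm, then the turn, a rotation vector about the tool's x, y, z in degrees, then the opening, from 0 (shut) to 1 (fully open). A call has 1 to 10 rows; each row is the pose to reach, as a shift and turn from the pose commanded when the call began, along the tool's axes at that moment; what a row does not reach only later rows make up. A row lasts 1/12 s, in which the tool goes at most 41.7 mm and 7.16 degrees, less where a joint would pass 70% of its speed; a pose out of reach is approached as far as the arm can. A call with a gripper value outside its range is refused whole. The fingers move at their own pace and stop on an object; "newtons" is the grip in N (left out, the last holds). Time passes only in rows, so rows that repeat a pose let the fingers close. It gives the time, the measured TCP pose, the force and the opening at its end, in the units of the state.
- bot.read_state(): the state, without advancing time (a new reading comes with each control period).
- bot.read_camera(name): name is "scene" or "top"; returns (picture, depth): 400x640x3 uint8, blue, green, red; 400x640 float32, m along the optical axis (not along the pixel's ray), 0 where there is no reading.
- bot.camera_params(name): a dict with "fov_y" (degrees; the focal length in pixels is half the picture's height over the tangent of half this angle, whatever the lens; pixels are square), "cx", "cy" (the principal point, pixels), "k1" (the pictures are not rectified: a ray, as slopes to the right and down, at radius r is drawn at 1 + k1 r^2 times it, then the intrinsics apply), "xyz" and "rotation" of the camera in the world. Camera axes: x right, y up, looking along -z (the intrinsics and any distortion apply to the point x, -y, -z); pixel columns grow to the right and rows downward; lengths in m; the calibration is good to about 2 mm. A picture is of the moment at which its call begins. camera_params takes no time and is no camera call.
- bot.finish_job(): hands the job in, once; it reports no verdict.
The state is a dict: "time": time; "q": joint angles; "joint_vel": joint speeds; "joint_torque": joint torques, N m; "tool_pos": TCP position; "tcp_rot": TCP orientation; "wrist_force": force on the tool from outside, world axes, zero at the start; "torque": the same for the moment, N m; "width": opening from 0.0 (shut) to 1.0 (fully open).
Only numpy, scipy, OpenCV 4.12 (cv2) and the standard library are available. Lean on these libraries where they do the work, as an engineer would, in place of code of your own. Each camera call takes 0.05 s, during which the arm holds its last target.

## Task

Take the oval-headed hat rest out of the wooden rack and set its stem into the bayonet socket on the bench, cross pin through the entry slots, then twist it clockwise (seen from above) until the pin drops into the locking notch. Leave it fully down in the notch, upright and let go; leave the round-headed rest in the rack and do not disturb the other things on the bench.

Things in the scene. Friction and masses are not known exactly. Their poses are not given: they have to be found in the camera images.
- oval_rest: Hat rest to be fitted, 120 mm tall, 0.3 to 0.65 kg; at the start it hangs in a rack slot by its head's underside. Origin: centre of the stem's lower end; z up the stem, x along the cross pin and the head's long side. Steel stem 24 mm in diameter, 0 to 80 mm up (lowest 9 mm tapered to 14 mm).
- oval_rest_head (a point): Centre of the oval rest's wooden head, 100 mm above its origin. The head is 40 mm high, 100 mm long along x, 56 mm wide along y, with flat upright sides 44 mm long to grip across the 56 mm.
- oval_rest_pin (a point): Centre of the oval rest's steel cross pin, 35 mm above its origin. The pin is round, 10 mm thick, and goes through the stem along x, 60 mm long in all (18 mm stands out at each side).
- socket: Bayonet socket fixed to the bench: square grey block 110 x 110 mm, 66 mm high, with an aluminium top plate and two low feet (10 mm high) out to 79 mm at its x ends. Origin: centre of its underside, on the bench; z up, x along the entry slots. The stem's hole, about 27 mm wide, goes down to the bench.
- socket_mouth (a point): Centre of the socket's top face, 66 mm above the bench. The top plate is 10 mm thick, with a central hole of about 27 mm and two entry slots, 14 mm wide, along the socket's x axis, each out to 34 mm from the centre.
- socket_ledge (a point): Point on the socket's axis at the height of the flat inner ledge, 42 mm above the bench. A pin pushed straight in rests on it, the rest's foot then 12 mm above the bench. From there it turns clockwise only (stops block the other way). Two opposite locking notches, 13.5 mm wide, 8 mm deep, lie in the ledge.
- socket_notch (a point): Point on the socket's axis at the height of the notch floor, 34 mm above the bench; a locked rest's foot is 4 mm above the bench. The notches are out of sight, anywhere from 40 to 80 degrees clockwise of the entry slots, different each time (this point does not tell): feel for them, pressing down lightly (about 5 N) while turning.
- rack: Plywood rack fixed to the bench. Origin: centre of its underside; y along its 250 mm length, x across its 100 mm width. Top face 95 mm up, board 12 mm thick, with two slots centred at y = -60 and +60 mm, 66 mm long along y, 30 mm wide. A hanging rest's foot is 15 mm above the bench, its head 95 to 135 mm, the oval's long side along y.
- round_rest: The other hat rest, not to be taken: the same stem without a cross pin, with a round wooden head 60 mm in diameter and 40 mm high. It hangs in the other slot of the rack. Origin: centre of the stem's lower end.
- glue_bottle: Small white glue bottle, 40 mm in diameter and 75 mm high, standing loose on the bench between the rack and the socket. Origin: centre of its underside. To be left alone.
- tape_roll: Cardboard tape roll lying flat, 72 mm in diameter and 24 mm high, loose. Origin: centre of its underside. To be left alone.
- pin_box: Low open blue box, 70 x 100 x 22 mm, loose. Origin: centre of its underside. To be left alone.
Not all that is in view belongs to the job. Leave any purple look-alike of the oval_rest alone.

How it is judged:
On the way, in this order (a step that is already met when the one before it is completed fails the run):
1. the oval rest is lifted out of the rack (z of oval_rest in the frame of rack above 0.08 m), for 0.1 s.
2. its stem is in the socket with the cross pin below the top plate (z of oval_rest in the frame of socket below 0.0155 m and horizontal distance between oval_rest and socket below 0.006 m), for 0.1 s.
3. the rest is turned and the pin has dropped into the locking notch (z of oval_rest in the frame of socket below 0.0075 m and horizontal distance between oval_rest and socket below 0.006 m), for 0.2 s.
At the end, for the whole second after the job is handed in: The oval rest stands in the socket with its pin in the locking notch (foot less than 7.5 mm above the socket's underside and within 6 mm of its axis), upright within 0.12 rad, at rest and released; the round rest still hangs in the rack within 20 mm of where it was (all of step 3 and angle between oval_rest's own z axis and vertical below 0.12 rad and linear speed of oval_rest below 0.02 m/s and distance between round_rest and rack below 0.1 m and distance of round_rest from where it was at the start of the episode below 0.02 m); the robot touches nothing.
It fails at once if the round rest is moved by more than 20 mm (distance of round_rest from where it was at the start of the episode above 0.02 m).
It fails at once if the glue bottle, tape roll or pin box is moved by more than 30 mm (distance of any of glue_bottle, tape_roll, pin_box from where it was at the start of the episode above 0.03 m).
It also fails if it takes over 58 s, if anything falls off the work surface, if the arm or the gripper's body presses on something with over 40 N, if the wrist force passes 120 N, or if a joint passes its speed limit or range.

## Working session

There is one attempt and no reset: what is moved stays moved. The work goes in short steps, Python scripts to look and compute and a tool call to move; the robot and the scene stay as the last step left them, time stands still between calls to the robot, and variables do not carry over. Pictures are saved under pics/ and viewed, and the job is handed in when it is done.

Besides the shell and the picture viewer there is one more tool, called after ">>>" as name(argument=value, ...) on one line, values as JSON. arm_command: Moves the arm, as the interface text tells. Its arguments: {"type":"object","properties":{"targets":{"type":"string"},"newtons":{"type":"number"}},"required":["targets"]}

```bash
ls; mkdir -p pics
python3 - <<'E'
from workcell import bot
import cv2,numpy as np
s=bot.read_state();print(s)
for n in("scene","top"):
    p,d=bot.read_camera(n);cv2.imwrite(f"pics/{n}0.png",p);np.save(f"{n}0.npy",d);print(n,bot.camera_params(n))
E
```

```text
pics
{'time': 0.0, 'q': array([-1.37389627e+00,  2.64723529e-01,  1.60541090e+00,  6.19526181e-06,
        1.27368795e+00, -3.68934064e-02]), 'joint_vel': array([-0.00169858,  0.0015853 , -0.00050031, -0.0009683 ,  0.00129004,
       -0.00099979]), 'joint_torque': array([-2.01853843e-03, -5.15107334e+01, -3.67309642e+01, -2.52966438e-04,
        1.30410024e-02, -5.08380911e-07]), 'tool_pos': array([ 0.15623556, -0.65590412,  0.22996206]), 'tcp_rot': array([-3.11794482e+00, -3.66143983e-01,  2.70444431e-04]), 'wrist_force': array([0.28091122, 0.29732942, 0.42572339]), 'torque': array([-0.0252704 ,  0.0443513 ,  0.05853001]), 'width': 0.996467899596488}
scene {'fov_y': 55.36303551122706, 'cx': 314.66544587019433, 'cy': 203.57384348204673, 'k1': 0.0033556403448795928, 'xyz': array([ 1.15720933, -0.15174781,  0.87377307]), 'rotation': array([0.60948337, 0.46119973, 1.24424976])}
top {'fov_y': 46.456942204198626, 'cx': 319.07820835320945, 'cy': 200.25903710389326, 'k1': -0.04649641179445871, 'xyz': array([0.26914928, 0.06007922, 1.34508398]), 'rotation': array([ 0.13541987, -0.13934857, -1.54424864])}
```

View pics/scene0.png

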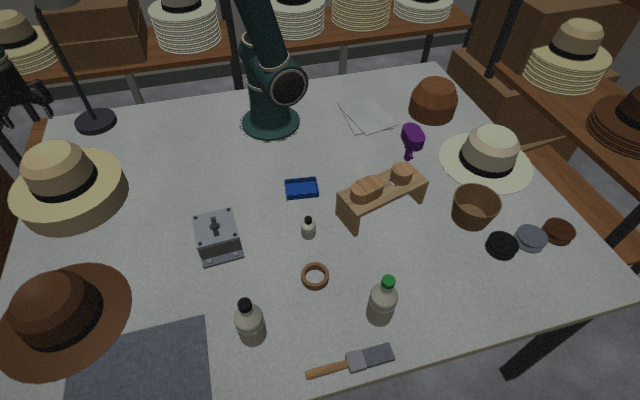

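View pics/top0.png

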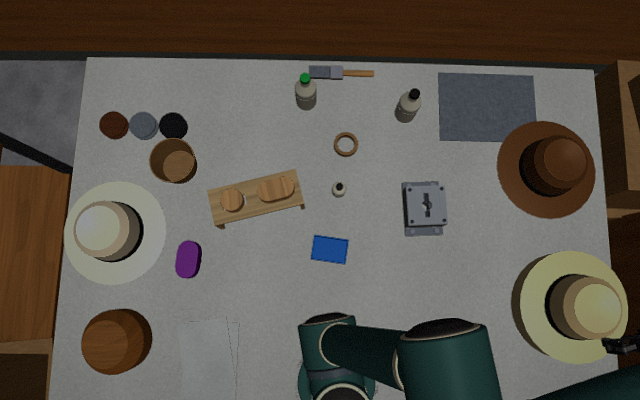

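The scene view shows the oval rest at (367,188), the round rest at (401,173), the socket at (217,235) and the purple look-alike at (412,138). In the top view the oval is at (276,188), the round at (232,200) and the socket mouth at (427,205). Next I measure them.

```bash
cat > h.py <<'E'
import numpy as np,cv2
from scipy.spatial.transform import Rotation as R
from workcell import bot
def K(n):
    c=bot.camera_params(n);f=200/np.tan(np.radians(c['fov_y']/2));return c,f
def rays(n,uv):
    c,f=K(n);uv=np.asarray(uv,float).reshape(-1,2)
    d=(uv-[c['cx'],c['cy']])/f
    rd=np.hypot(*d.T);r=rd.copy()
    for _ in range(20): r=rd/(1+c['k1']*r*r)
    s=(r/np.maximum(rd,1e-9))[:,None]*d
    v=np.c_[s[:,0],-s[:,1],-np.ones(len(s))]
    return np.array(c['xyz']),v@R.from_rotvec(c['rotation']).as_matrix().T
def onplane(n,uv,z):
    o,v=rays(n,uv);t=(z-o[2])/v[:,2];return o+t[:,None]*v
def cloud(n,d):
    vv,uu=np.mgrid[0:400,0:640];o,v=rays(n,np.c_[uu.ravel(),vv.ravel()])
    return (o+v*d.ravel()[:,None]).reshape(400,640,3)
E
python3 - <<'E'
from h import *
for n,bx in(("top",{"rack":(200,165,310,230),"sock":(398,175,452,240),"bottle":(325,175,352,205),"box":(305,230,355,270),"tape":(330,128,362,160)}),("scene",{"rack":(325,150,435,235),"sock":(188,203,250,270)})):
    d=np.load(n+"0.npy");P=cloud(n,d)
    for k,(a,b,c_,e) in bx.items():
        p=P[b:e,a:c_].reshape(-1,3);ok=(d[b:e,a:c_].ravel()>0)
        h=np.histogram(p[ok,2],np.arange(-.01,.16,.01));print(n,k,h[0])
        for lo,hi in((.127,.142),(.088,.102),(.06,.073)):
            m=((P[...,2]>lo)&(P[...,2]<hi)&(d>0)).astype(np.uint8);mm=np.zeros_like(m);mm[b:e,a:c_]=m[b:e,a:c_]
            for ct in cv2.findContours(mm,cv2.RETR_EXTERNAL,cv2.CHAIN_APPROX_NONE)[0]:
                if cv2.contourArea(ct)<60: continue
                one=np.zeros_like(m);cv2.drawContours(one,[ct],-1,1,-1);q=P[(one&mm)>0]
                q2=onplane(n,ct.reshape(-1,2),np.median(q[:,2]))[:,:2].astype(np.float32)
                print(n,k,lo,"z",np.median(q[:,2]).round(4),"mean",q.mean(0).round(4),"rect",cv2.minAreaRect(q2*1000))
    pic=cv2.imread(f"pics/{n}0.png")
    a,b,c_,e=bx["rack"];c1=cv2.resize(pic[b-5:e+5,a-5:c_+5],None,fx=5,fy=5,interpolation=2);cv2.imwrite(f"pics/{n}_rack.png",c1)
    a,b,c_,e=bx["sock"];c1=cv2.resize(pic[b:e,a:c_],None,fx=9,fy=9,interpolation=2);cv2.imwrite(f"pics/{n}_sock.png",c1)
E
```

```text
top rack [ 648 3048   25    9    3    7    9    4    5   37 1735  414   35   45
  944  152]
top rack 0.127 z 0.1377 mean [0.4795 0.2908 0.1375] rect ((478.8973693847656, 290.0462646484375), (59.34925079345703, 57.38383865356445), 47.012332916259766)
top rack 0.127 z 0.1371 mean [0.5115 0.1755 0.1369] rect ((511.7074890136719, 175.0106658935547), (58.402137756347656, 97.99773406982422), 16.309280395507812)
top rack 0.088 z 0.0976 mean [0.4898 0.2402 0.0974] rect ((495.6880187988281, 233.66162109375), (101.93077087402344, 250.1910400390625), 15.352243423461914)
top sock [ 305 1051  424   56   63  108   42 1115  332    0    0    0    0    0
    0    0]
top sock 0.06 z 0.0679 mean [ 0.4884 -0.2385  0.0678] rect ((489.0373840332031, -238.4183807373047), (111.26048278808594, 113.0816421508789), 3.594468116760254)
top bottle [111 509   8   9  18  38  64   8  35   5   0   0   0   0   0   0]
top box [ 233 1573   58  121    3    0    0    0    0    0    0    0    0    0
    0    0]
top tape [162 581  51 211  16   0   0   0   0   0   0   0   0   0   0   0]
scene rack [2599 3463   94   92  116   93   86   76   73  182 1258  133  132  139
  779    0]
scene rack 0.127 z 0.1348 mean [0.5164 0.1711 0.1346] rect ((515.7308349609375, 172.27590942382812), (61.02490997314453, 101.73589324951172), 18.316192626953125)
scene rack 0.127 z 0.1349 mean [0.4844 0.2869 0.1344] rect ((483.7280578613281, 286.1812744140625), (59.66963577270508, 59.76204299926758), 74.74827575683594)
scene rack 0.088 z 0.0953 mean [0.5169 0.2244 0.0951] rect ((499.94769287109375, 229.92752075195312), (106.06319427490234, 255.06898498535156), 15.453386306762695)
scene sock [ 643 1382  307  110  104  159  125 1278   33    0    0    0    0    0
    0    0]
scene sock 0.06 z 0.0665 mean [ 0.4941 -0.2439  0.0664] rect ((492.7468566894531, -242.93878173828125), (116.34715270996094, 109.80911254882812), 3.494300603866577)
```

View pics/top_sock.png

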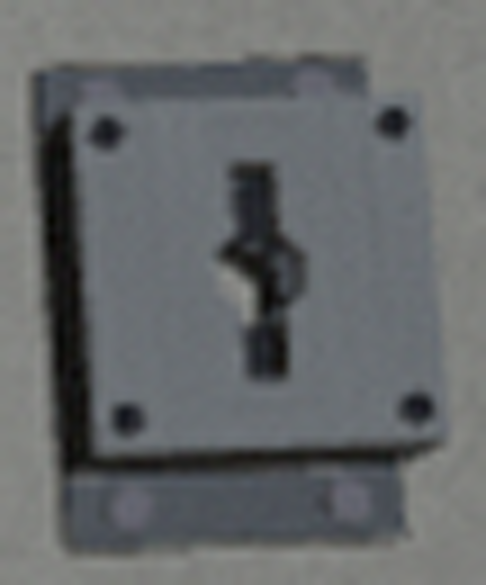

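View pics/scene_sock.png

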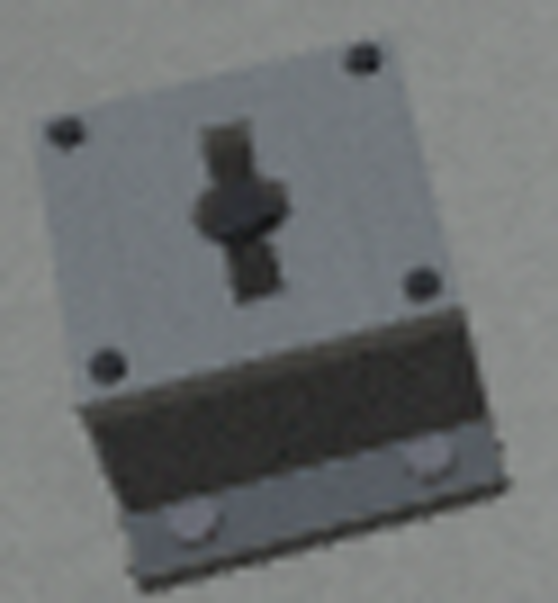

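View pics/scene_rack.png

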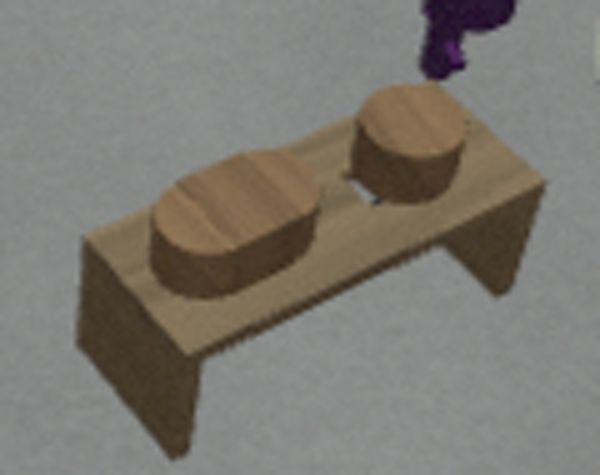

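View pics/top_rack.png

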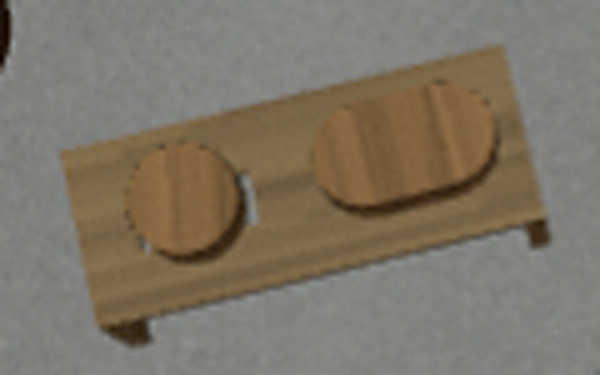

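Run:
```python
from h import *
# bench bias check & screw holes refined via dark blob centroid
for n,pts,off in(("top",[(107,132),(393,122),(127,418),(417,407)],(398,175)),("scene",[(67,132),(363,58),(108,366),(422,283)],(188,203))):
    g=cv2.imread(f"pics/{n}0.png",0).astype(float);c=[]
    for p in pts:
        u,v=np.array(p)/9+off;u0,v0=int(round(u-.5)),int(round(v-.5))
        w=g[v0-3:v0+4,u0-3:u0+4];w=np.clip(np.median(w)-8-w,0,None)
        vv,uu=np.mgrid[v0-3:v0+4,u0-3:u0+4];c.append(((w*uu).sum()/w.sum(),(w*vv).sum()/w.sum()))
    c=np.array(c);P=onplane(n,c,.066)
    print(n,c.round(1).tolist(),"ctr",P.mean(0).round(4))
    a,b,d,e=P[:,:2]
    print("sides",[np.linalg.norm(x).round(4) for x in(b-a,e-d,d-a,e-b)],"ang x",[np.degrees(np.arctan2(*x[::-1])).round(2) for x in(a-d,b-e,a-b,d-e)])
    # slots ends
    D=np.load(n+"0.npy");
    g=cv2.imread(f"pics/{n}0.png",0);
    # head tops by colour/height: rect corner on plane .135
    Pc=cloud(n,D);m=((Pc[...,2]>.127)&(Pc[...,2]<.142)&(D>0)).astype(np.uint8)
    for ct in cv2.findContours(m,cv2.RETR_EXTERNAL,cv2.CHAIN_APPROX_NONE)[0]:
        if cv2.contourArea(ct)<200: continue
        mm=cv2.moments(ct);q=onplane(n,ct.reshape(-1,2),.135)[:,:2].astype(np.float32)*1000
        one=cv2.drawContours(np.zeros_like(m),[ct],-1,1,-1)
        yy,xx=np.nonzero(one);Q=onplane(n,np.c_[xx,yy],.135)[:,:2]
        w,V=np.linalg.eigh(np.cov(Q.T));ax=V[:,1]
        if .3<Q[:,0].mean()<.6 and Q[:,1].mean()>0: print(" head",Q.mean(0).round(4),"ang",np.degrees(np.arctan2(ax[1],ax[0])).round(1),"std",np.sqrt(w).round(4),cv2.minAreaRect(q))
```

```text
top [[409.2, 189.3], [441.2, 188.2], [411.6, 221.1], [443.9, 219.9]] ctr [ 0.4907 -0.2409  0.066 ]
sides [np.float64(0.0904), np.float64(0.0903), np.float64(0.0901), np.float64(0.09)] ang x [np.float64(3.53), np.float64(3.45), np.float64(93.39), np.float64(93.48)]
 head [0.4799 0.2909] ang 47.5 std [0.015  0.0153] ((479.3680114746094, 290.562255859375), (59.48242950439453, 57.51259994506836), 47.012359619140625)
 head [0.5117 0.1755] ang 106.4 std [0.0156 0.0259] ((512.1212768554688, 175.20672607421875), (58.50172424316406, 98.16490173339844), 16.309328079223633)
scene [[195.0, 217.4], [227.9, 209.2], [199.7, 243.4], [234.5, 234.3]] ctr [ 0.4887 -0.2429  0.066 ]
sides [np.float64(0.0899), np.float64(0.0902), np.float64(0.0906), np.float64(0.0908)] ang x [np.float64(-176.27), np.float64(-176.1), np.float64(-86.5), np.float64(-86.57)]
 head [0.5167 0.171 ] ang 110.5 std [0.0163 0.0265] ((515.9066162109375, 172.1870880126953), (61.00816345214844, 101.70799255371094), 18.316125869750977)
 head [0.4847 0.2866] ang 141.9 std [0.0151 0.0166] ((483.84039306640625, 286.10821533203125), (59.659706115722656, 59.752044677734375), 74.74830627441406)
```

```bash
cat >> h.py <<'E'
def go(xyz,yh):
    """print tool shift mm / turn deg to bring TCP to xyz, straight down, tool y at heading yh deg"""
    s=bot.read_state();T=R.from_rotvec(s['tcp_rot'])
    y=np.array([np.cos(np.radians(yh)),np.sin(np.radians(yh)),0]);z=np.array([0,0,-1.]);x=np.cross(y,z)
    G=R.from_matrix(np.c_[x,y,z])
    print("t",round(s['time'],2),"pos",s['tool_pos'].round(4),"shift",(T.inv().apply(np.array(xyz)-s['tool_pos'])*1000).round(1),"turn",np.degrees((T.inv()*G).as_rotvec()).round(2),"q",np.degrees(s['q']).round(0),"F",s['wrist_force'].round(1),"w",round(s['width'],3))
    Y=T.apply([0,1,0]);print(" heading",np.degrees(np.arctan2(Y[1],Y[0])).round(2),"tilt",(np.degrees(np.arccos(-T.apply([0,0,1])[2]))).round(2))
E
python3 - <<'E'
from h import *
P=cloud("top",np.load("top0.npy"))
print("hat z",np.nanmax(P[250:340,515:600,2]),np.nanmax(P[120:215,500:595,2]))
go((.5125,.175,.24),16)
E
```

```text
hat z 1.345083983052899 1.345083983052899
t 0.1 pos [ 0.1562 -0.656   0.23  ] shift [ 539.1 -725.9   -8.4] turn [-9.00e-02 -1.00e-01 -9.26e+01] q [-79.  15.  92.  -0.  73.  -2.] F [-0.   0.6  0.2] w 1.003
 heading -76.6 tilt 0.12
```

>>> arm_command(targets="0 0 -60 0 0 0 1; 0 0 -60 0 0 0 1; 328 -236 -60 0 0 -50 1; 328 -236 -60 0 0 -50 1; 328 -236 -60 0 0 -50 1; 328 -236 -60 0 0 -50 1; 328 -236 -60 0 0 -50 1; 328 -236 -60 0 0 -50 1; 328 -236 -60 0 0 -50 1; 328 -236 -60 0 0 -50 1", newtons=60)

```text
time: 0.93
tool_pos: [0.3751, -0.4026, 0.2908]
tcp_rot: [-2.668, -1.657, 0.0]
wrist_force: [0.3, -0.6, 0.2]
width: 1.003
```

Run:
```python
from h import *
go((.5125,.175,.24),16)
```

```text
t 0.93 pos [ 0.3751 -0.4026  0.2908] shift [ 578.6 -133.    51.1] turn [-3.000e-02 -3.000e-02 -4.232e+01] q [-50.  -0. 103.   0.  77. -23.] F [ 0.3 -0.6  0.2] w 1.003
 heading -26.32 tilt 0.04
```

>>> arm_command(targets="579 -133 40 0 0 -42 1; 579 -133 40 0 0 -42 1; 579 -133 40 0 0 -42 1; 579 -133 40 0 0 -42 1; 579 -133 40 0 0 -42 1; 579 -133 40 0 0 -42 1; 579 -133 40 0 0 -42 1; 579 -133 40 0 0 -42 1; 579 -133 40 0 0 -42 1; 579 -133 40 0 0 -42 1")

```text
time: 1.77
tool_pos: [0.4724, 0.0014, 0.263]
tcp_rot: [1.904, 2.499, -0.0]
wrist_force: [0.9, -0.4, 0.6]
width: 1.003
```

Run:
```python
from h import *
go((.5125,.175,.24),16)
```

```text
t 1.77 pos [0.4724 0.0014 0.263 ] shift [156.7  84.7  22.9] turn [ 0.    0.01 -0.61] q [ -3.  -8. 113.  -0.  75. -18.] F [ 0.9 -0.4  0.6] w 1.003
 heading 15.39 tilt 0.01
```

>>> arm_command(targets="157 85 23 0 0 -0.6 1; 157 85 23 0 0 -0.6 1; 157 85 23 0 0 -0.6 1; 157 85 23 0 0 -0.6 1; 157 85 23 0 0 -0.6 1; 157 85 23 0 0 -0.6 1; 157 85 23 0 0 -0.6 1; 157 85 23 0 0 -0.6 1")

```text
time: 2.43
tool_pos: [0.5126, 0.1722, 0.2401]
tcp_rot: [1.891, 2.509, -0.002]
wrist_force: [-0.2, 0.6, 0.6]
width: 0.999
```

Run:
```python
from h import *
go((.5125,.175,.24),16)
p,d=bot.read_camera("scene");cv2.imwrite("pics/s1.png",cv2.resize(p[100:260,300:460],None,fx=3.7,fy=3.7))
p,d=bot.read_camera("top");cv2.imwrite("pics/t1.png",cv2.resize(p[120:260,200:360],None,fx=3.7,fy=3.7))
```

```text
t 2.43 pos [0.5126 0.1722 0.2401] shift [2.7 0.6 0.1] turn [-0.06  0.04 -0.02] q [ 16.   0. 108.  -0.  72.  -0.] F [-0.2  0.6  0.6] w 0.999
 heading 15.98 tilt 0.07
```

View pics/s1.png

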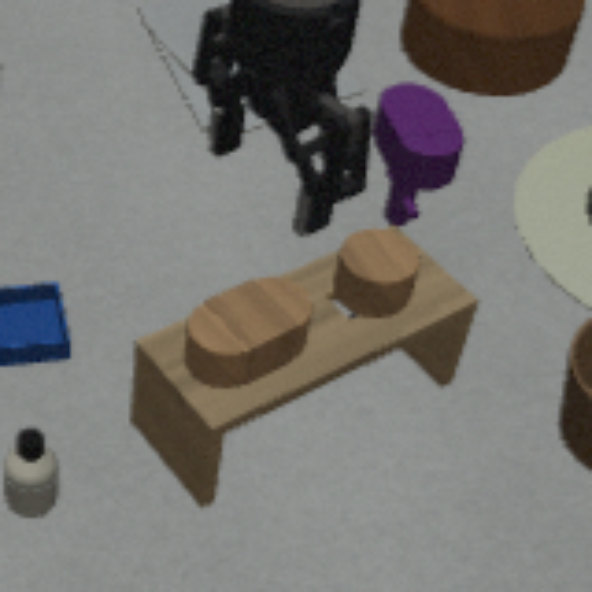

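View pics/t1.png

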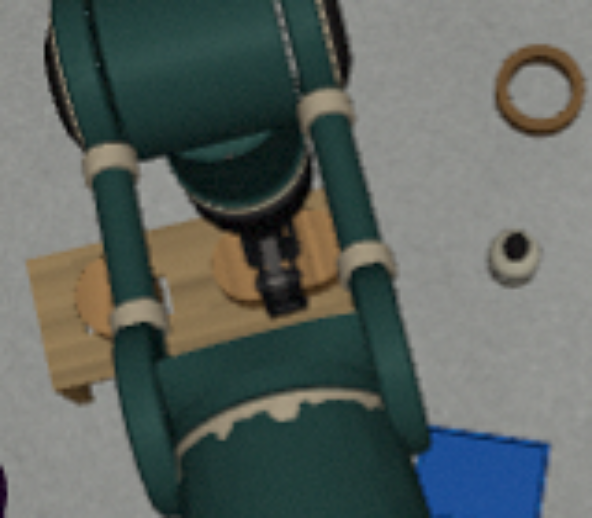

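Fingers straddle the oval head's short side: in the scene crop the tips are at (225,145) and (310,225), with the head below at (250,330). Descending.

>>> arm_command(targets="2 0.5 30 0 0 0 1; 2 0.5 60 0 0 0 1; 2 0.5 85 0 0 0 1; 2 0.5 100 0 0 0 1; 2 0.5 112 0 0 0 1; 2 0.5 122 0 0 0 1; 2 0.5 130 0 0 0 1; 2 0.5 137 0 0 0 1; 2 0.5 137 0 0 0 1; 2 0.5 137 0 0 0 1")

```text
time: 3.37
tool_pos: [0.5132, 0.1754, 0.1036]
tcp_rot: [1.891, 2.509, 0.001]
wrist_force: [-0.1, -0.1, 0.5]
width: 1.002
```

Run:
```python
from h import *
go((.5125,.175,.102),16)
p,d=bot.read_camera("scene");cv2.imwrite("pics/s2.png",cv2.resize(p[100:260,300:460],None,fx=3.7,fy=3.7))
```

```text
t 3.37 pos [0.5132 0.1754 0.1036] shift [-0.2 -0.8  1.6] turn [ 0.03 -0.   -0.01] q [ 16.   7. 115.   0.  57.   0.] F [-0.1 -0.1  0.5] w 1.002
 heading 15.99 tilt 0.03
```

View pics/s2.png

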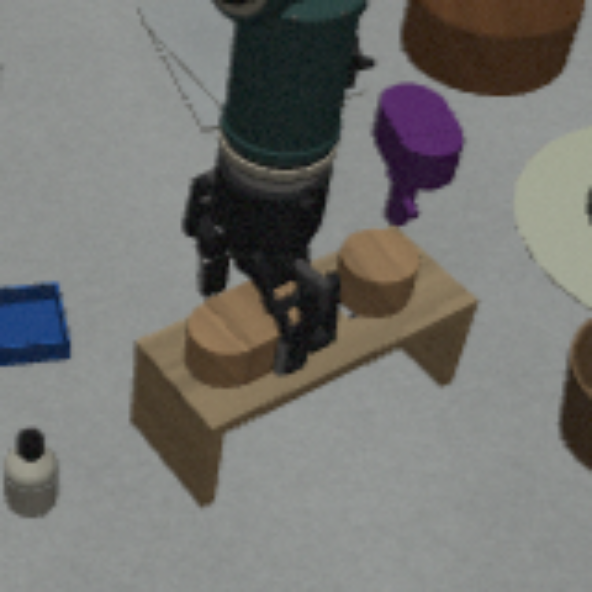

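Fingers sit where expected on both sides of the head (tips at (290,365) and (212,290) in the crop, symmetric about the centre). Closing.

>>> arm_command(targets="0 0 0 0 0 0 0.6; 0 0 0 0 0 0 0.6; 0 0 0 0 0 0 0.4; 0 0 0 0 0 0 0.4; 0 0 0 0 0 0 0.4; 0 0 0 0 0 0 0.4; 0 0 0 0 0 0 0.4; 0 0 0 0 0 0 0.4", newtons=60)

```text
time: 4.08
tool_pos: [0.5136, 0.1757, 0.1044]
tcp_rot: [1.89, 2.508, 0.002]
wrist_force: [-1.4, 0.4, 5.6]
width: 0.644
```

Run:
```python
from h import *
go((.5125,.175,.24),16)
```

```text
t 4.08 pos [0.5136 0.1757 0.1044] shift [  -0.3   -1.  -135.6] turn [ 0.09 -0.01  0.  ] q [ 16.   7. 115.   0.  57.   0.] F [-1.4  0.4  5.6] w 0.644
 heading 16.0 tilt 0.09
```

>>> arm_command(targets="0 0 -6 0 0 0 0.4; 0 0 -15 0 0 0 0.4; 0 0 -30 0 0 0 0.4; 0 0 -48 0 0 0 0.4; 0 0 -66 0 0 0 0.4; 0 0 -85 0 0 0 0.4; 0 0 -105 0 0 0 0.4; 0 0 -122 0 0 0 0.4; 0 0 -130 0 0 0 0.4; 0 0 -130 0 0 0 0.4", newtons=80)

```text
time: 4.92
tool_pos: [0.5139, 0.1756, 0.2353]
tcp_rot: [1.889, 2.507, 0.004]
wrist_force: [-0.2, 0.0, -6.2]
width: 0.64
```

Run:
```python
from h import *
go((.4898,-.2419,.24),93.6)
p,d=bot.read_camera("scene");cv2.imwrite("pics/s3.png",cv2.resize(p[60:260,280:480],None,fx=3,fy=3))
```

```text
t 4.92 pos [0.5139 0.1756 0.2353] shift [-394.7 -138.2   -5.2] turn [  0.16   0.13 -77.6 ] q [ 16.   1. 108.  -0.  71.   0.] F [-0.2  0.  -6.2] w 0.64
 heading 16.0 tilt 0.19
```

View pics/s3.png

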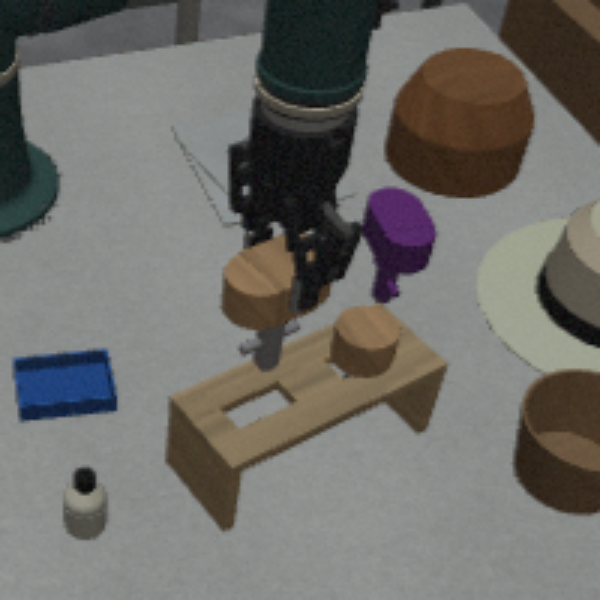

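The rest is out, hanging upright in the jaws, with the pin at (265,345) and the empty slot at (260,405) below it. Carrying it to the socket.

>>> arm_command(targets="0 0 -12 0 0 0 0.4; -8 -3 -25 0 0 -2 0.4; -24 -8 -30 0 0 -5 0.4; -45 -16 -30 0 0 -9 0.4; -70 -25 -30 0 0 -14 0.4; -97 -34 -30 0 0 -19 0.4; -124 -43 -30 0 0 -24 0.4; -151 -53 -30 0 0 -30 0.4; -178 -62 -30 0 0 -35 0.4; -205 -72 -30 0 0 -40 0.4")

```text
time: 5.8
tool_pos: [0.4991, -0.0427, 0.2622]
tcp_rot: [-0.911, -3.004, 0.001]
wrist_force: [0.3, 0.1, -5.9]
width: 0.64
```

Run:
```python
from h import *
go((.4898,-.2419,.265),93.6)
```

```text
t 5.8 pos [ 0.4991 -0.0427  0.2622] shift [-103.  -170.8   -2.9] turn [-2.000e-02 -1.500e-01 -3.734e+01] q [ -8.  -5. 110.   0.  75. -64.] F [ 0.3  0.1 -5.9] w 0.64
 heading 56.26 tilt 0.15
```

>>> arm_command(targets="-14 -23 0 0 0 -6 0.4; -29 -47 0 0 0 -11 0.4; -43 -71 0 0 0 -17 0.4; -57 -95 0 0 0 -22 0.4; -70 -117 0 0 0 -27 0.4; -82 -137 0 0 0 -31 0.4; -92 -153 0 0 0 -34 0.4; -99 -165 0 0 0 -36.5 0.4; -103 -171 0 0 0 -37.3 0.4; -103 -171 0 0 0 -37.3 0.4")

```text
time: 6.63
tool_pos: [0.489, -0.2422, 0.2619]
tcp_rot: [0.088, -3.138, -0.001]
wrist_force: [0.2, 0.7, -5.9]
width: 0.639
```

>>> arm_command(targets="0 0 0 0 0 0 0.4; 0 0 0 0 0 0 0.4; 0 0 0 0 0 0 0.4")

```text
time: 6.88
tool_pos: [0.4898, -0.24, 0.2629]
tcp_rot: [0.091, -3.139, -0.001]
wrist_force: [-0.1, 0.5, -5.1]
width: 0.641
```

Run:
```python
from h import *
go((.4898,-.2419,.265),93.6)
for n,b in (("scene",(110,110,300,290)),("top",(360,140,500,270))):
    p,d=bot.read_camera(n);np.save(n+"4.npy",d);cv2.imwrite(f"pics/{n}4full.png",p)
    cv2.imwrite(f"pics/{n}4.png",cv2.resize(p[b[1]:b[3],b[0]:b[2]],None,fx=4,fy=4) if n=="top" else cv2.resize(p[b[1]:b[3],b[0]:b[2]],None,fx=3.3,fy=3.3))
```

```text
t 6.88 pos [ 0.4898 -0.24    0.2629] shift [ 0.1 -1.9 -2.1] turn [ 0.05 -0.05 -0.28] q [ -29.    0.  106.    0.   75. -122.] F [-0.1  0.5 -5.1] w 0.641
 heading 93.32 tilt 0.07
```

View pics/scene4.png

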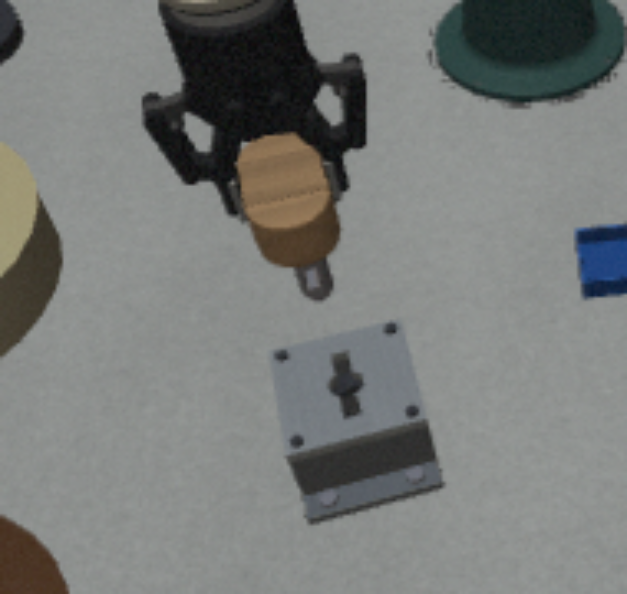

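View pics/top4.png

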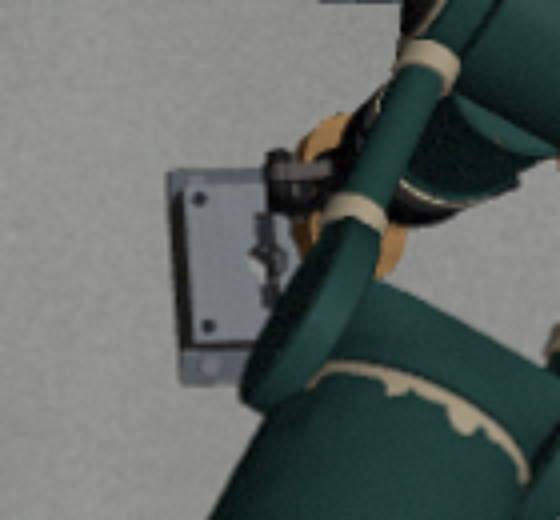

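The head hangs above the socket, seen from the scene camera: foot at (315,290) and mouth at (345,383) in the crop. The top view is mostly blocked by the arm. I'll lower to just above the mouth and measure there.

>>> arm_command(targets="0 -1.5 15 0 0 -0.2 0.4; 0 -1.5 35 0 0 -0.2 0.4; 0 -1.5 52 0 0 -0.2 0.4; 0 -1.5 66 0 0 -0.2 0.4; 0 -1.5 76 0 0 -0.2 0.4; 0 -1.5 82 0 0 -0.2 0.4; 0 -1.5 85 0 0 -0.2 0.4; 0 -1.5 85 0 0 -0.2 0.4; 0 -1.5 85 0 0 -0.2 0.4; 0 -1.5 85 0 0 -0.2 0.4")

```text
time: 7.82
tool_pos: [0.4908, -0.2428, 0.1795]
tcp_rot: [-0.096, 3.138, -0.002]
wrist_force: [1.6, -0.8, -5.6]
width: 0.638
```

Run:
```python
from h import *
go((.4898,-.2419,.175),93.6)
for n,b in (("scene",(150,150,270,280)),("top",(380,150,480,250))):
    p,d=bot.read_camera(n);np.save(n+"5.npy",d);cv2.imwrite(f"pics/{n}5full.png",p)
    cv2.imwrite(f"pics/{n}5.png",cv2.resize(p[b[1]:b[3],b[0]:b[2]],None,fx=4.6,fy=4.6,interpolation=2))
```

```text
t 7.82 pos [ 0.4908 -0.2428  0.1795] shift [1.  1.  4.5] turn [-0.07  0.1  -0.1 ] q [ -29.    4.  111.   -0.   65. -122.] F [ 1.6 -0.8 -5.6] w 0.638
 heading 93.5 tilt 0.12
```

View pics/scene5.png

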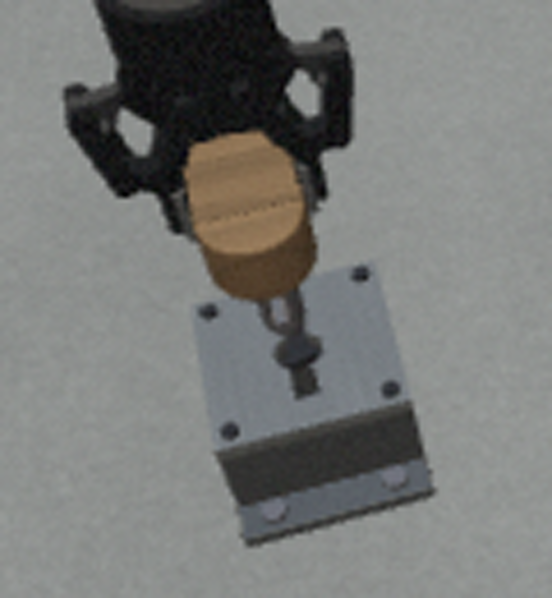

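View pics/top5.png

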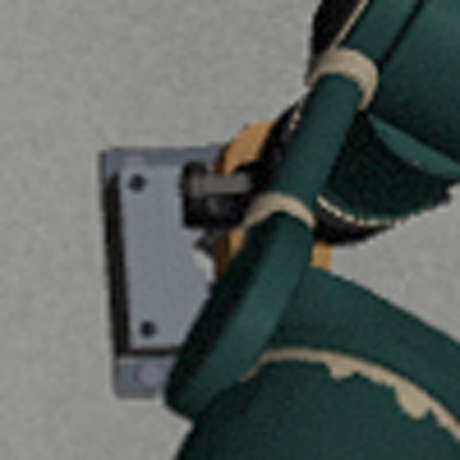

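```bash
cat > m.py <<'E'
from h import *
from scipy.optimize import least_squares
def meas(fn,foot,show=True,yh=93.6):
    p=cv2.imread(fn);hsv=cv2.cvtColor(p,cv2.COLOR_BGR2HSV);y0,y1,x0,x1=150,225,180,225
    sat=hsv[...,1].astype(float);val=hsv[...,2].astype(float)
    m=np.zeros(sat.shape,np.uint8);m[y0:y1,x0:x1]=((sat>90)&(val>40))[y0:y1,x0:x1]
    n,l,st,_=cv2.connectedComponentsWithStats(m);k=1+np.argmax(st[1:,4]);m=(l==k).astype(np.uint8)
    xs=np.unique(np.nonzero(m)[1]);print("mask",st[k])
    low=[];top=[]
    for x in xs[2:-2]:
        ys=np.nonzero(m[:,x])[0];b=ys.max()
        # subpixel sat crossing
        s=sat[b-2:b+3,x];i=np.nonzero((s[:-1]>=90)&(s[1:]<90))[0]
        yb=b-2+i[-1]+(s[i[-1]]-90)/(s[i[-1]]-s[i[-1]+1]) if len(i) else b
        low.append((x,yb))
        g=cv2.GaussianBlur(val,(1,3),0)[:,x];seg=np.diff(g[b-20:b-4]);j=np.argmin(seg)
        if seg[j]<-8: top.append((x,b-20+j+.5))
    for nm,pts,z in(("low",low,foot+.08),("top",top,foot+.12)):
        pts=np.array(pts);P=onplane("scene",pts,z)[:,:2]
        f=lambda c:np.hypot(*(P-c).T)-.028
        r=least_squares(f,P.mean(0)-[.02,0],loss='soft_l1',f_scale=.001)
        a=np.radians(yh-90)
        c=r.x-.022*np.array([np.cos(a),np.sin(a)])
        print(nm,"n",len(P),"res",np.abs(r.fun).mean().round(4),"end",r.x.round(4),"centre",c.round(4))
E
python3 - <<'E'
from m import *
meas("pics/scene5full.png",.0901)
# socket in scene5 from screw holes
g=cv2.imread("pics/scene5full.png",0).astype(float)
p=cv2.imread("pics/scene5full.png");
cv2.imwrite("pics/z5.png",cv2.resize(p[190:245,185:245],None,fx=10,fy=10,interpolation=cv2.INTER_NEAREST))
for z in(.125,): print("pinend",onplane("scene",[(150+282/4.6-.4,150+318/4.6-.4)],z))
E
```

```text
mask [190 178  29  37 781]
low n 25 res 0.0017 end [ 0.5074 -0.2426] centre [ 0.4855 -0.244 ]
top n 20 res 0.0006 end [ 0.5124 -0.2412] centre [ 0.4905 -0.2426]
pinend [[ 0.51309858 -0.24245762  0.125     ]]
```

View pics/z5.png

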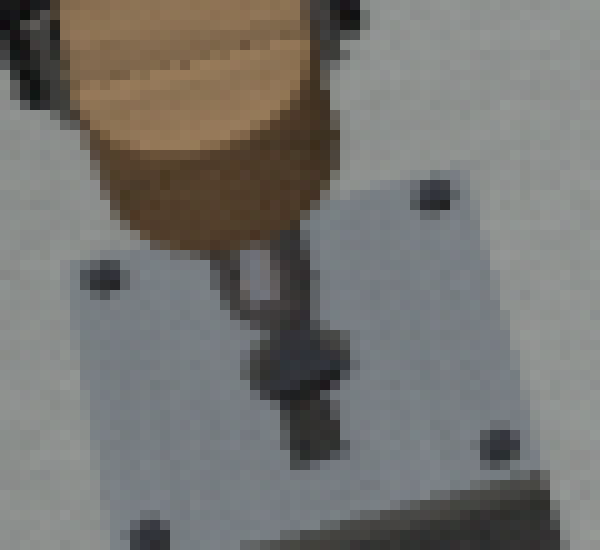

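Run:
```python
from m import *
d=np.load("scene5.npy");P=cloud("scene",d)
q=P[184:202,193:213].reshape(-1,3);q=q[(q[:,2]>.18)&(q[:,2]<.24)]
print(np.percentile(q[:,2],[10,50,90]).round(4))
s=P[225:238,200:235].reshape(-1,3);print(np.median(s[:,2]))
for f in(.088,.090,.092): meas("pics/scene5full.png",f)
# slots/hole centre in scene0 : dark pixels inside plate
for n,sl in(("scene",(slice(212,242),slice(202,226))),("top",(slice(190,219),slice(420,434)))):
    g=cv2.imread(f"pics/{n}0.png",0).astype(float);w=g[sl];med=np.median(w) if n=="scene" else 110
    print(n,np.median(w))
```

```text
[0.2089 0.2105 0.212 ]
0.06632243468808696
mask [190 178  29  37 781]
low n 25 res 0.0017 end [ 0.5056 -0.2429] centre [ 0.4836 -0.2443]
top n 20 res 0.0006 end [ 0.5105 -0.2415] centre [ 0.4886 -0.2428]
mask [190 178  29  37 781]
low n 25 res 0.0017 end [ 0.5073 -0.2426] centre [ 0.4854 -0.244 ]
top n 20 res 0.0006 end [ 0.5124 -0.2412] centre [ 0.4904 -0.2426]
mask [190 178  29  37 781]
low n 25 res 0.0017 end [ 0.5091 -0.2424] centre [ 0.4871 -0.2437]
top n 20 res 0.0006 end [ 0.5142 -0.2409] centre [ 0.4922 -0.2423]
scene 116.0
top 108.0
```

>>> arm_command(targets="1.5 -0.3 0 0 0 -0.1 0.4; 1.5 -0.3 8 0 0 -0.1 0.4; 1.5 -0.3 16 0 0 -0.1 0.4; 1.5 -0.3 22 0 0 -0.1 0.4; 1.5 -0.3 27 0 0 -0.1 0.4; 1.5 -0.3 32 0 0 -0.1 0.4; 1.5 -0.3 37 0 0 -0.1 0.4; 1.5 -0.3 42 0 0 -0.1 0.4; 1.5 -0.3 46 0 0 -0.1 0.4; 1.5 -0.3 46 0 0 -0.1 0.4")

```text
time: 8.75
tool_pos: [0.4885, -0.2424, 0.1313]
tcp_rot: [0.098, -3.14, -0.001]
wrist_force: [1.7, 2.2, -6.9]
width: 0.642
```

Run:
```python
from h import *
go((.4898,-.2419,.175),93.6)
p,d=bot.read_camera("scene");cv2.imwrite("pics/s6.png",cv2.resize(p[170:250,180:250],None,fx=7,fy=7,interpolation=2))
```

```text
t 8.75 pos [ 0.4885 -0.2424  0.1313] shift [ -1.3   0.4 -43.7] turn [ 0.05 -0.01 -0.01] q [ -29.    6.  114.    0.   60. -123.] F [ 1.7  2.2 -6.9] w 0.642
 heading 93.59 tilt 0.05
```

View pics/s6.png

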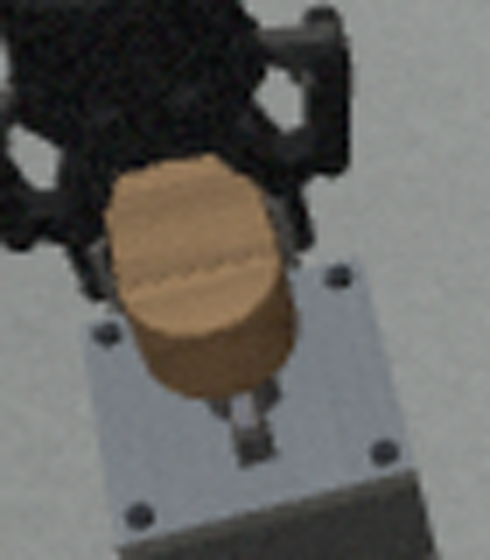

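The stem is in the hole and the bright pin, at (245,410), lines up with the slot at (253,445). Pushing down slowly.

>>> arm_command(targets="0 0 4 0 0 0 0.4; 0 0 8 0 0 0 0.4; 0 0 11 0 0 0 0.4; 0 0 14 0 0 0 0.4; 0 0 17 0 0 0 0.4; 0 0 20 0 0 0 0.4; 0 0 23 0 0 0 0.4; 0 0 25 0 0 0 0.4; 0 0 27 0 0 0 0.4; 0 0 28 0 0 0 0.4")

```text
time: 9.63
tool_pos: [0.4888, -0.2426, 0.1042]
tcp_rot: [-0.098, 3.14, 0.0]
wrist_force: [3.2, 3.4, -2.2]
width: 0.642
```

Run:
```python
from h import *
go((.4898,-.2419,.175),93.6)
p,d=bot.read_camera("scene");cv2.imwrite("pics/s7.png",cv2.resize(p[170:250,180:250],None,fx=7,fy=7,interpolation=2))
```

```text
t 9.63 pos [ 0.4888 -0.2426  0.1042] shift [ -1.1   0.7 -70.8] turn [ 0.01  0.03 -0.01] q [ -29.    8.  115.    0.   57. -123.] F [ 3.2  3.4 -2.2] w 0.642
 heading 93.59 tilt 0.03
```

View pics/s7.png

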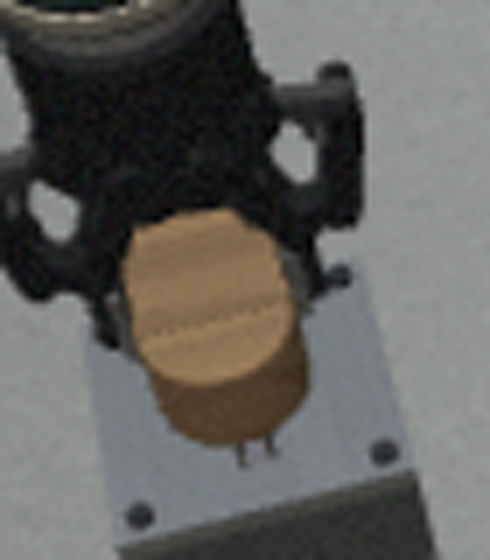

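>>> arm_command(targets="-0.5 0.5 0.5 0 0 0 0.4; -0.5 0.5 1 0 0 0 0.4; -0.5 0.5 2 0 0 0 0.4; -0.5 0.5 2.5 0 0 0 0.4; -0.5 0.5 2.5 0 0 0 0.4")

```text
time: 10.1
tool_pos: [0.4888, -0.2424, 0.1016]
tcp_rot: [0.099, -3.14, 0.0]
wrist_force: [1.6, 1.6, -4.8]
width: 0.643
```

>>> arm_command(targets="-0.3 0.3 0.5 0 0 0 0.4; -0.3 0.3 1 0 0 0 0.4; -0.3 0.3 1.5 0 0 0 0.4; -0.3 0.3 1.5 0 0 0 0.4")

```text
time: 10.43
tool_pos: [0.4892, -0.2424, 0.1014]
tcp_rot: [0.099, -3.14, 0.001]
wrist_force: [-2.2, 1.0, 5.1]
width: 0.642
```

Contact on the ledge: z = 0.1014, with Fz going from −5 to +5 N. That is foot ≈ 12 mm, as expected. Now the clockwise twist (positive about tool z), pressing lightly.

>>> arm_command(targets="0 0 0 0 0 2 0.4; 0 0 0 0 0 4 0.4; 0 0 0 0 0 7 0.4; 0 0 0 0 0 10 0.4; 0 0 0 0 0 13 0.4; 0 0 0 0 0 16 0.4; 0 0 0 0 0 19 0.4; 0 0 0 0 0 22 0.4; 0 0 0 0 0 25 0.4; 0 0 0 0 0 28 0.4")

```text
time: 11.27
tool_pos: [0.4901, -0.243, 0.1013]
tcp_rot: [0.667, 3.068, -0.003]
wrist_force: [0.2, 0.1, 3.1]
width: 0.638
```

Run:
```python
from h import *
go((.4892,-.2424,.1014),93.6);print(bot.read_state()['torque'])
```

```text
t 11.27 pos [ 0.4901 -0.243   0.1013] shift [ 1.   0.2 -0.1] turn [ -0.11   0.12 -28.12] q [-29.   8. 115.  -0.  57. -94.] F [0.2 0.1 3.1] w 0.638
 heading 65.48 tilt 0.16
[0.00545376 0.09938823 0.11206144]
```

>>> arm_command(targets="0 0 0.2 0 0 2 0.4; 0 0 0.2 0 0 4 0.4; 0 0 0.2 0 0 6 0.4; 0 0 0.2 0 0 8 0.4; 0 0 0.2 0 0 10 0.4; 0 0 0.2 0 0 11.5 0.4; 0 0 0.2 0 0 13 0.4; 0 0 0.2 0 0 14.5 0.4; 0 0 0.2 0 0 16 0.4")

```text
time: 12.02
tool_pos: [0.4902, -0.2429, 0.1013]
tcp_rot: [1.085, 2.946, -0.002]
wrist_force: [-0.8, 0.2, 3.4]
width: 0.642
```

Run:
```python
from h import *
go((.4892,-.2424,.1014),93.6);print(bot.read_state()['torque'])
```

```text
t 12.02 pos [ 0.4902 -0.2429  0.1013] shift [ 1.1 -0.2 -0.1] turn [ -0.08   0.14 -44.05] q [-29.   8. 115.  -0.  57. -78.] F [-0.8  0.2  3.4] w 0.642
 heading 49.55 tilt 0.16
[0.12983087 0.03949822 0.0988691 ]
```

>>> arm_command(targets="0 0 0.3 0 0 1.5 0.4; 0 0 0.3 0 0 3 0.4; 0 0 0.3 0 0 4.5 0.4; 0 0 0.3 0 0 6 0.4; 0 0 0.3 0 0 7.5 0.4; 0 0 0.3 0 0 9 0.4")

```text
time: 12.52
tool_pos: [0.4902, -0.243, 0.1013]
tcp_rot: [1.313, 2.851, -0.002]
wrist_force: [0.2, 1.3, 4.7]
width: 0.641
```

Run:
```python
from h import *
go((.4892,-.2424,.1014),93.6);print(bot.read_state()['torque'])
```

```text
t 12.52 pos [ 0.4902 -0.243   0.1013] shift [ 1.1 -0.4 -0.1] turn [ -0.08   0.16 -53.04] q [-29.   8. 115.  -0.  57. -69.] F [0.2 1.3 4.7] w 0.641
 heading 40.56 tilt 0.17
[0.14579964 0.21815331 0.12740033]
```

>>> arm_command(targets="0 0 0 0 0 1.5 0.4; 0 0 0 0 0 3 0.4; 0 0 0 0 0 4.5 0.4; 0 0 0 0 0 6 0.4; 0 0 0 0 0 7.5 0.4; 0 0 0 0 0 9 0.4")

```text
time: 13.02
tool_pos: [0.4901, -0.243, 0.1012]
tcp_rot: [1.532, 2.739, -0.002]
wrist_force: [-0.7, -0.5, 3.1]
width: 0.64
```

Run:
```python
from h import *
go((.4892,-.2424,.1014),93.6);print(bot.read_state()['torque'])
```

```text
t 13.02 pos [ 0.4901 -0.243   0.1012] shift [ 1.  -0.5 -0.2] turn [ -0.07   0.16 -62.04] q [-29.   8. 115.  -0.  57. -60.] F [-0.7 -0.5  3.1] w 0.64
 heading 31.56 tilt 0.17
[0.11761954 0.17517205 0.17812882]
```

>>> arm_command(targets="0 0 0.2 0 0 1.5 0.4; 0 0 0.2 0 0 3 0.4; 0 0 0.2 0 0 4.5 0.4; 0 0 0.2 0 0 6 0.4; 0 0 0.2 0 0 7 0.4")

```text
time: 13.43
tool_pos: [0.4901, -0.2429, 0.1005]
tcp_rot: [1.697, 2.641, -0.001]
wrist_force: [0.7, -0.5, 1.1]
width: 0.643
```

Run:
```python
from h import *
go((.4892,-.2424,.1014),93.6);print(bot.read_state()['torque'])
```

```text
t 13.43 pos [ 0.4901 -0.2429  0.1005] shift [ 0.8 -0.6 -0.9] turn [-4.000e-02  1.500e-01 -6.906e+01] q [-29.   8. 115.  -0.  57. -53.] F [ 0.7 -0.5  1.1] w 0.643
 heading 24.54 tilt 0.15
[-0.02300554 -0.11929472  0.0343129 ]
```

z has fallen 0.7 mm and the force has dropped, so the pin is starting over the notch edge at about 69°. Small steps now.

>>> arm_command(targets="0 0 0.5 0 0 0.7 0.4; 0 0 1 0 0 1.4 0.4; 0 0 1 0 0 2 0.4")

```text
time: 13.68
tool_pos: [0.4903, -0.2424, 0.0991]
tcp_rot: [1.743, 2.611, 0.001]
wrist_force: [3.0, -1.4, 0.7]
width: 0.639
```

Run:
```python
from h import *
go((.4892,-.2424,.1014),93.6);print(bot.read_state()['torque'])
```

```text
t 13.68 pos [ 0.4903 -0.2424  0.0991] shift [ 0.4 -1.  -2.3] turn [ 3.000e-02  1.500e-01 -7.107e+01] q [-29.   8. 115.   0.  57. -51.] F [ 3.  -1.4  0.7] w 0.639
 heading 22.53 tilt 0.15
[-0.05292184 -0.57724101 -0.03630192]
```

>>> arm_command(targets="0 0 1 0 0 0.5 0.4; 0 0 2 0 0 1 0.4; 0 0 3 0 0 1 0.4; 0 0 3 0 0 1 0.4")

```text
time: 14.02
tool_pos: [0.4908, -0.2423, 0.0972]
tcp_rot: [1.767, 2.594, 0.002]
wrist_force: [2.5, 1.0, 7.8]
width: 0.641
```

Run:
```python
from h import *
go((.4892,-.2424,.1014),93.6);print(bot.read_state()['torque'])
```

```text
t 14.02 pos [ 0.4908 -0.2423  0.0972] shift [ 0.5 -1.5 -4.2] turn [ 7.00e-02  1.80e-01 -7.21e+01] q [-29.   8. 115.   0.  56. -50.] F [2.5 1.  7.8] w 0.641
 heading 21.5 tilt 0.18
[ 0.20683322 -0.28430842 -0.47078791]
```

>>> arm_command(targets="0 0 0.5 0 0 0.7 0.4; 0 0 1 0 0 1.5 0.4; 0 0 1.5 0 0 1.5 0.4; 0 0 2 0 0 1.5 0.4; 0 0 2 0 0 1.5 0.4")

```text
time: 14.43
tool_pos: [0.4906, -0.2419, 0.0935]
tcp_rot: [1.8, 2.572, 0.002]
wrist_force: [5.8, -0.2, 0.8]
width: 0.64
```

Run:
```python
from h import *
go((.4892,-.2424,.1014),93.6);print(bot.read_state()['torque'])
```

```text
t 14.43 pos [ 0.4906 -0.2419  0.0935] shift [-0.  -1.4 -7.9] turn [  0.09   0.14 -73.56] q [-29.   9. 115.   0.  56. -49.] F [ 5.8 -0.2  0.8] w 0.64
 heading 20.04 tilt 0.16
[ 0.04812995 -1.33710217 -0.34440375]
```

>>> arm_command(targets="0 0.4 0.5 0 0 0 0.4; 0 0.7 1 0 0 0.4 0.4; 0 0.7 1 0 0 0.4 0.4")

```text
time: 14.68
tool_pos: [0.4907, -0.2419, 0.0933]
tcp_rot: [1.808, 2.568, 0.0]
wrist_force: [3.2, 1.0, 5.5]
width: 0.638
```

Run:
```python
from h import *
go((.4892,-.2424,.1014),93.6);print(bot.read_state()['torque'])
```

```text
t 14.68 pos [ 0.4907 -0.2419  0.0933] shift [ 0.1 -1.6 -8.1] turn [ 1.00e-02  8.00e-02 -7.39e+01] q [-29.   9. 115.   0.  56. -49.] F [3.2 1.  5.5] w 0.638
 heading 19.7 tilt 0.08
[ 0.2053818  -0.66732657 -0.04769528]
```

The drop is 8.1 mm and stays there under load, so the pin is on the notch floor. Releasing.

>>> arm_command(targets="0 0 -0.5 0 0 0 0.68; 0 0 -0.5 0 0 0 0.75; 0 0 -0.5 0 0 0 0.9; 0 0 -0.5 0 0 0 1; 0 0 -0.5 0 0 0 1; 0 0 -0.5 0 0 0 1; 0 0 -0.5 0 0 0 1")

```text
time: 15.27
tool_pos: [0.4897, -0.2416, 0.0929]
tcp_rot: [-1.808, -2.568, 0.0]
wrist_force: [-0.3, -0.5, -0.5]
width: 1.006
```

Run:
```python
from h import *
go((.4892,-.2424,.2),20)
p,d=bot.read_camera("scene");cv2.imwrite("pics/s8.png",cv2.resize(p[150:260,160:270],None,fx=5,fy=5,interpolation=2))
```

```text
t 15.27 pos [ 0.4897 -0.2416  0.0929] shift [  -0.5   -0.8 -107.1] turn [-0.03 -0.02 -0.3 ] q [-29.   9. 115.  -0.  56. -49.] F [-0.3 -0.5 -0.5] w 1.006
 heading 19.7 tilt 0.03
```

View pics/s8.png

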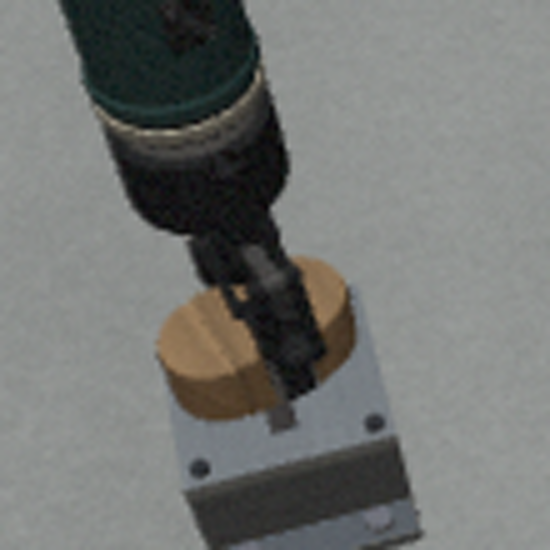

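Released, no force; the head, at (255,330) in the crop, stays turned across the slots. Backing straight up.

>>> arm_command(targets="0 0 -10 0 0 0 1; 0 0 -30 0 0 0 1; 0 0 -60 0 0 0 1; 0 0 -95 0 0 0 1; 0 0 -130 0 0 0 1; 0 0 -160 0 0 0 1; 60 0 -170 0 0 0 1; 95 0 -170 0 0 0 1; 130 0 -170 0 0 0 1; 150 0 -170 0 0 0 1")

```text
time: 16.15
tool_pos: [0.4382, -0.098, 0.2646]
tcp_rot: [1.808, 2.568, 0.002]
wrist_force: [0.0, 1.0, -0.8]
width: 1.003
```

Run:
```python
from h import *
go((.4892,-.2424,.2),20)
p,d=bot.read_camera("scene");cv2.imwrite("pics/s9.png",p)
P=cloud("scene",d);m=((P[...,2]>.115)&(P[...,2]<.135)&(d>0)).astype(np.uint8);mm=np.zeros_like(m);mm[180:240,180:250]=m[180:240,180:250]
q=P[mm>0];q=q[abs(q[:,2]-np.median(q[:,2]))<.004];A=np.c_[q[:,:2]-q[:,:2].mean(0),np.ones(len(q))];c=np.linalg.lstsq(A,q[:,2],rcond=None)[0]
print("head top z",np.median(q[:,2]),"n",len(q),"slope rad",c[:2],"mean",q.mean(0))
p,d=bot.read_camera("top");cv2.imwrite("pics/t9.png",p);
P=cloud("top",d);print("top z head",np.median(P[198:208,422:432,2]))
```

```text
t 16.15 pos [ 0.4382 -0.098   0.2646] shift [-153.2   -0.7   64.5] turn [ 0.1  -0.02 -0.3 ] q [-16. -11. 116.   0.  76. -36.] F [ 0.   1.  -0.8] w 1.003
 heading 19.7 tilt 0.1
head top z 0.12415821800806226 n 609 slope rad [-0.01723538 -0.00725141] mean [ 0.49322641 -0.24389567  0.12410273]
top z head 0.6329467058487749
```

View pics/s9.png

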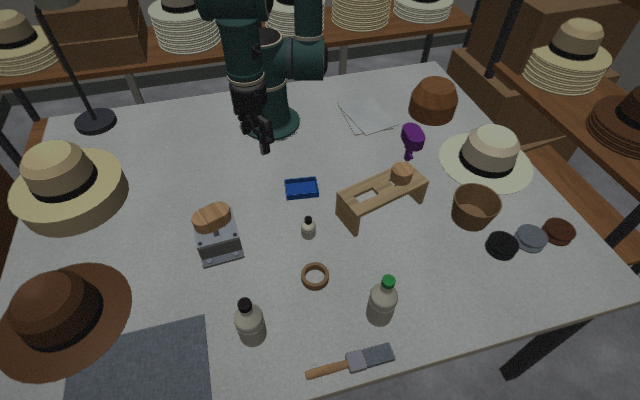

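View pics/t9.png

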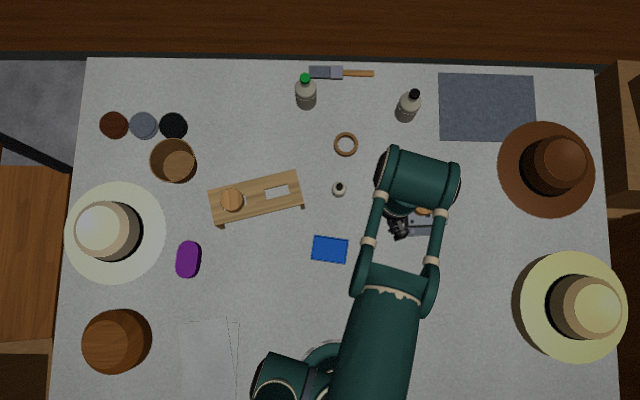

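The head top measures 0.124 m (foot ≈ 4 mm) and tilt is about 0.02 rad. In both views the bottle, tape, box and round rest are where they were. Letting the arm settle, then handing in.

>>> arm_command(targets="0 0 0 0 0 0 1; 0 0 0 0 0 0 1; 0 0 0 0 0 0 1; 0 0 0 0 0 0 1")

```text
time: 16.58
tool_pos: [0.4398, -0.1014, 0.2631]
tcp_rot: [-1.81, -2.567, 0.0]
wrist_force: [0.1, 0.5, 0.5]
width: 0.999
```

```bash
python3 -c "
from workcell import bot
print(bot.finish_job())"
```

```text
the job is handed in; nothing more can be done
None
```

I lifted the oval rest out of the rack and set it in the socket, pin through the entry slots. I turned it clockwise about 74° until the pin dropped into the notch, then let go and backed the arm clear. I handed the job in at about 16.6 s; the interface gives no verdict.

- **Seating:** while still held, the rest dropped 8.1 mm below the ledge and stayed there under light pressure. After release, the scene camera put the head top at 0.124 m, so the foot is about 4 mm up, as a locked rest should be. The head top slopes about 0.02 rad.
- **Surroundings:** by eye in the last pictures, the round rest, glue bottle, tape roll, pin box and purple look-alike are where they were. The gripper was open, clear of everything and reading almost no force.
- **Disagreements:**
  - The two cameras differed by about 2 mm in each direction on the socket centre. I used the scene camera's offset between rest and socket.
  - One of the two circle fits to the head, on its lower edge, was poor, so I dropped it.
  - In the final top view the arm hid the rest, so that height reading was useless; the final height and tilt come from the scene camera alone.

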